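# Hang the vacuum clamp on its storage post

### The job

Hang the loose ring-shaped vacuum clamp on the stand with the slim post: pass its hole over the post and lower it until it lies flat on the stand's round seat, then let go. Do not drop it onto the post from above. The stand with the thick post is for a larger size.

Things in the scene. Friction and masses are not known exactly. Their poses are not given: they have to be found in the camera images.
- clamp_hole (a point): Loose pale bare-metal vacuum clamp lying flat: a ring band 55 mm across (along its own x), 16 mm high, with a through hole about 30 mm in diameter, 90 g. The point is the centre of the hole, half-way up (8 mm above the clamp's underside). Its z points up; hinge and wing nut lie on its y sides, so grip the band from outside across its own x, 55 mm wide.
- slim_stand_seat (a point): Fixed metal stand with the slim post, the one to use. Round foot 80 mm in diameter on the worktop, a flat round seat disc 44 mm in diameter whose top is 40 mm above the worktop, and from it an upright post 10 mm in diameter, 45 mm tall, with a tapered tip (tip 85 mm above the worktop). The point is on the post's axis at the top face of the seat; z is up.
- thick_stand_seat (a point): Fixed metal stand like the other (same foot, seat and height) but with a post 38 mm in diameter, too thick for the clamp's hole and not used here. The point is on the post's axis at the top face of its seat; z is up.

How it is judged:
At the end, for the whole second after the job is handed in: The clamp hangs on the slim post with the post through its hole (hole centre within 13 mm of the post's axis), lies flat on the seat (hole centre 3 to 13 mm above the seat, tilt under 0.15 rad) and is at rest, released (horizontal distance between clamp_hole and slim_stand_seat below 0.013 m and z of clamp_hole in the frame of slim_stand_seat between 0.003 and 0.013 m and angle between clamp_hole's own z axis and vertical below 0.15 rad and linear speed of clamp below 0.02 m/s); the robot touches nothing.
It fails at once if the clamp is dropped: out of the fingers while its hole centre is more than 80 mm above the worktop (32 mm above where it comes to rest) (height (world z) of clamp_hole above 0.08 m and contact force between the fingers and clamp below 0.05 N).
It also fails if it takes over 38 s, if anything falls off the work surface, if the arm or the gripper's body presses on something with over 40 N, if the wrist force passes 120 N, or if a joint passes its speed limit or range.

### The arm

A 6-joint arm with a two-finger parallel gripper is mounted at the origin on a cart in front of the work surface, level with it; the furniture and walls round the work are solid. World frame = base frame: x ahead of the robot, y to its left, z up, the work surface at z = 0. Lengths are in m, angles in rad, forces in N, time in s.
With the tool pointing down it reaches from about 0.25 to 0.725 m from the base axis. Payload 4 kg.
Tool frame: the origin (TCP) lies where the fingers leave the gripper's body, on its centre line; the fingertips stand 73 mm ahead of it and the grasp point (between the pads) lies 54 mm ahead of it (bot.tips_ahead is the z of the fingertips in the tool frame, in m); z points along the fingers, y is the direction in which the jaws open and shut (so a half turn about z gives the same grasp; the last joint's range is limited). The gripper opens to 85 mm and grips with 20 to 120 N. Pads are 22 mm wide; open, the fingers measure 114 mm over their backs; the gripper's body (76 mm by 85 mm) begins 54 mm behind the grasp point. The pads swing forward as they close: fully open they stand 13 mm farther back than shut.
Start: joints at [1.171, 0.241, 0.005, 1.335, 0, 1.571], TCP at [0.195, 0.461, 0.304] pointing down, gripper open.
Joint ranges: [-2.72, 2.72], [-1.05, 1.87], [-1.09, 1.28], [-1.99, 2.15], [-1.42, 1.44], [-3.14, 3.14]. Speed limits (rad/s): [2.79, 2.79, 3.14, 3.14, 3.14, 3.14].

### API

Orientations are given as a unit quaternion [x, y, z, w].
In Python, from workcell import readout, camera, get_calibration, order, bot gives the robot as it stands.
- The arm moves only by the tool send_rows, never from a script. Its argument "moves" is a list of rows, each a list of 3 entries, a list of its own where there are three numbers: the shift along the tool's x, y, z in mm, then the turn, a rotation vector about the tool's x, y, z in rad, then the finger opening in mm, from 0 to 85.4. In form: [[[dx, dy, dz], [ax, ay, az], grip], ...]. A call has 1 to 12 rows; each row is the pose to reach, as a shift and turn from the pose measured when the call began, along the tool's axes at that moment; what a row does not reach only later rows make up. A row lasts 1/12 s, in which the tool goes at most 41.7 mm and 7.16 degrees, less where a joint would pass 70% of its speed; a pose out of reach is approached as far as the arm can. A call with a gripper value outside its range is refused whole. The fingers move at their own pace and stop on an object; the grip force is fixed at half the most. Time passes only in rows, so rows that repeat a pose let the fingers close. It gives the time, the measured TCP pose, the force and the opening at its end, in the units of the state.
- readout.get_obs(): the state, without advancing time (a new reading comes with each control period).
- camera(name): name is "scene" or "top"; returns the picture (420x560x3 uint8, red, green, blue); there is no depth.
- get_calibration(name): a dict with "fx", "fy", "cx", "cy" (pixels), "k1" (the pictures are not rectified: a ray, as slopes to the right and down, at radius r is drawn at 1 + k1 r^2 times it, then the intrinsics apply), "R" (3x3) and "t" (3): a world point X has camera coordinates R X + t. Camera axes: x right, y down, z forward; pixel columns grow to the right and rows downward; lengths in m; the calibration is good to about 2 mm. A picture is of the moment at which its call begins. get_calibration takes no time and is no camera call.
- order.job_done(): hands the job in, once; it reports no verdict.
The state is a dict: "clock": time; "joint_pos": joint angles; "joint_vel": joint speeds; "tau": joint torques, N m; "eef_pos": TCP position; "tool_rot": TCP orientation; "ft_force": force on the tool from outside, world axes, zero at the start; "ft_torque": the same for the moment, N m; "grip_width": finger opening in m.
Only numpy, scipy, OpenCV 4.12 (cv2) and the standard library are available. Lean on these libraries where they do the work, as an engineer would, in place of code of your own. Each camera call takes 0.05 s, during which the arm holds its last target. There are 200 camera calls.

## Working session

There is one attempt and no reset: what is moved stays moved. The work goes in short steps, Python scripts to look and compute and a tool call to move; the robot and the scene stay as the last step left them, time stands still between calls to the robot, and variables do not carry over. Pictures are saved under pics/ and viewed, about 8 in all and at most 12, crops included, and the job is handed in when it is done.

Besides the shell and the picture viewer there is one more tool, called after "Request:" as a command line: name --argument value ..., lists and objects as JSON in quotes. send_rows: Moves the arm, as the interface text tells. Its arguments: {"type":"object","properties":{"moves":{"type":"array","items":{"type":"array"}}},"required":["moves"]}

```bash
mkdir -p pics
python3 - <<'E'
from workcell import readout, camera, get_calibration, bot
import cv2
for n in ("scene","top"):
    cv2.imwrite(f"pics/{n}0.png",cv2.cvtColor(camera(n),cv2.COLOR_RGB2BGR))
    c=get_calibration(n); print(n,c, -c["R"].T@c["t"] if hasattr(c["R"],"T") else "")
print(readout.get_obs(), bot.tips_ahead)
E
```

```text
scene {'fx': 462.66733763242365, 'fy': 462.66733763242365, 'cx': 276.291189647195, 'cy': 206.4761667927215, 'k1': -0.08325289030283949, 'R': array([[ 0.78414955, -0.62041721,  0.01385545],
       [-0.39497356, -0.51618176, -0.7599686 ],
       [ 0.47864953,  0.5904565 , -0.64981209]]), 't': array([-0.32611791,  0.28680222,  0.79283837])} [-0.01048721 -0.52242366  0.73767515]
top {'fx': 467.76625030406404, 'fy': 467.76625030406404, 'cx': 280.41316287258763, 'cy': 209.27980083414408, 'k1': -0.12138972813181936, 'R': array([[-0.01768876, -0.99979283, -0.01007013],
       [-0.98804268,  0.01902195, -0.15300271],
       [ 0.15316257,  0.00724329, -0.98817446]]), 't': array([0.09280695, 0.47951395, 0.89019692])} [0.33907704 0.07721848 0.95397137]
{'clock': 0.1, 'joint_pos': array([ 1.17100811e+00,  2.41338583e-01,  3.86284177e-03,  1.33520195e+00,
       -2.43012242e-05,  1.57078308e+00]), 'joint_vel': array([-1.82297369e-04, -2.64346942e-03,  3.03130892e-03,  8.82432161e-05,
       -4.72162741e-04, -1.23530408e-03]), 'tau': array([ 1.47458086e-04, -3.73137438e+01,  2.53010470e+01,  1.08672658e-02,
       -5.99337795e-06, -5.22757006e-06]), 'eef_pos': array([0.1944502 , 0.46017525, 0.30310287]), 'tool_rot': array([ 1.98558957e-01,  9.80088494e-01, -9.24362042e-04, -1.74884448e-04]), 'ft_force': array([ 0.02683884, -0.53898343, -0.00635894]), 'ft_torque': array([0.02036667, 0.06305488, 0.00011563]), 'grip_width': 0.08552135064704953} 0.0726
```

View pics/top0.png

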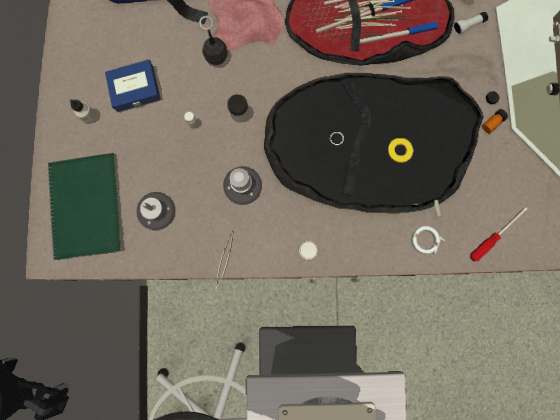

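View pics/scene0.png

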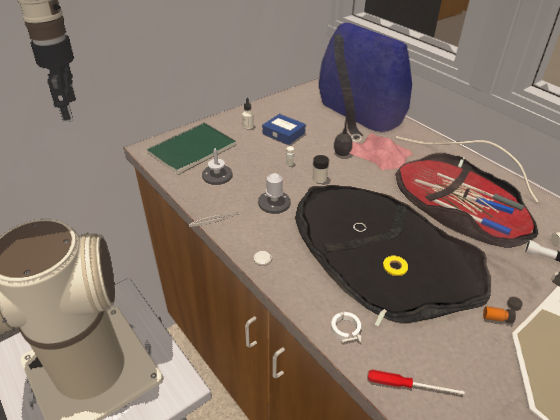

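The top view shows the slim stand near (155,210), the thick stand near (242,184) and the clamp near (426,240). The scene view has them near (217,165), (275,195) and (347,325). I'll zoom in on the clamp and the slim stand.

Run:
```python
import cv2,numpy as np
t=cv2.imread("pics/top0.png");s=cv2.imread("pics/scene0.png")
def c(im,u,v,w=50,h=37):  # 100x74 -> x4
    p=im[v-h:v+h,u-w:u+w]; p=cv2.resize(p,None,fx=4,fy=4,interpolation=cv2.INTER_CUBIC)
    for k in range(0,2*w,10): cv2.putText(p,str(u-w+k),(4*k,8),0,.3,(0,0,255),1); cv2.line(p,(4*k,10),(4*k,14),(0,0,255),1)
    for k in range(10,2*h,10): cv2.putText(p,str(v-h+k),(0,4*k+3),0,.3,(0,0,255),1); cv2.line(p,(20,4*k),(24,4*k),(0,0,255),1)
    return p
cv2.imwrite("pics/crop0.png",np.vstack([np.hstack([c(t,426,240),c(t,155,210)]),np.hstack([c(s,347,325),c(s,217,165)])]))
```

```text
(no output)
```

View pics/crop0.png

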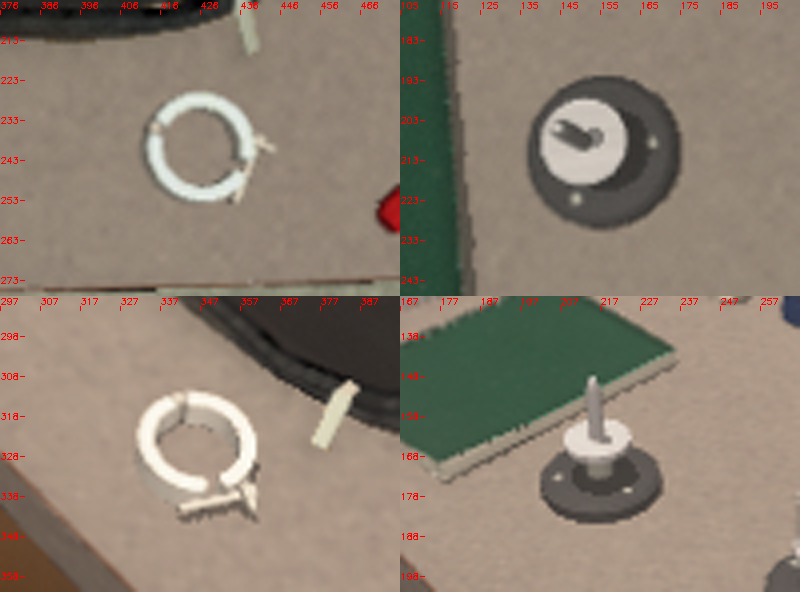

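The crops give these pixel positions:

| Feature | Top view | Scene view |
|---|---|---|
| Clamp ring centre | (426,239.8) | about (346,324.5) |
| Clamp hinge | (414.8,235.5) | (342,323) |
| Clamp wing-nut gap | (436.8,244.3) | (351,345.5) |
| Slim seat centre | (150.8,208.3) | (216.5,163.5) |
| Slim post tip | (144.5,204.8) | (215.3,148.5) |

```bash
cat > h.py <<'E'
from workcell import readout, camera, get_calibration
import numpy as np, cv2
from scipy.spatial.transform import Rotation as Ro
def ray(n,uv):
    c=get_calibration(n);K=np.array([[c["fx"],0,c["cx"]],[0,c["fy"],c["cy"]],[0,0,1]])
    p=cv2.undistortPoints(np.array([[uv]],float),K,np.array([c["k1"],0,0,0,0]))[0,0]
    return -c["R"].T@c["t"], c["R"].T@np.r_[p,1]
def at(n,uv,z):
    o,d=ray(n,uv); return o+d*(z-o[2])/d[2]
def tri(a,b):
    A=[];y=[]
    for n,uv in(("top",a),("scene",b)):
        o,d=ray(n,uv);d/=np.linalg.norm(d);P=np.eye(3)-np.outer(d,d);A.append(P);y.append(P@o)
    x=np.linalg.lstsq(np.vstack(A),np.hstack(y),rcond=None)[0];return x
def proj(n,X):
    c=get_calibration(n);K=np.array([[c["fx"],0,c["cx"]],[0,c["fy"],c["cy"]],[0,0,1]])
    return cv2.projectPoints(np.atleast_2d(X).astype(float),cv2.Rodrigues(c["R"])[0],c["t"],K,np.array([c["k1"],0,0,0,0]))[0][:,0]
E
python3 - <<'E'
from h import *
np.set_printoptions(precision=4,suppress=True)
t=lambda u,v:(376+u/4-.4,203+v/4-.4); tt=lambda u,v:(105+(u-400)/4-.4,173+v/4-.4)
s=lambda u,v:(297+u/4-.4,288+(v-296)/4-.4); ss=lambda u,v:(167+(u-400)/4-.4,128+(v-296)/4-.4)
for nm,a,b,z in [("ring",t(200,147),s(197,441),.016),("hinge",t(155,130),s(182,398),.016),("gap",t(243,165),s(217,486),.016),
  ("ringL",t(147,147),s(137,441),.016),("ringR",t(253,147),s(257,441),.016),
  ("seat",tt(584,141),ss(598,438),.04),("tip",tt(557,127),ss(593,378),.085),("foot",tt(604,152),ss(601,482),.008)]:
    print(nm,at("top",a,z),at("scene",b,z),tri(a,b))
# moments of white ring in the top view
im=cv2.imread("pics/top0.png")
for nm,(u,v,r),z in [("ring",(426,240,18),.016),("seat",(150,208,13),.04)]:
    m=np.zeros(im.shape[:2],np.uint8);p=im[v-r:v+r,u-r:u+r].min(2);m[v-r:v+r,u-r:u+r]=p>165
    k=cv2.findContours(m,0,2)[0];k=max(k,key=cv2.contourArea)
    e=cv2.fitEllipse(cv2.convexHull(k));print(nm,e,at("top",e[0],z))
print(Ro.from_quat(readout.get_obs()["tool_rot"]).as_matrix())
E
```

```text
ring [ 0.4171 -0.2092  0.016 ] [ 0.4151 -0.2099  0.016 ] [ 0.4167 -0.2094  0.0141]
hinge [ 0.4263 -0.1865  0.016 ] [ 0.4268 -0.1879  0.016 ] [ 0.4269 -0.1871  0.0149]
gap [ 0.4074 -0.231   0.016 ] [ 0.4049 -0.2333  0.016 ] [ 0.4074 -0.232   0.0122]
ringL [ 0.4177 -0.1819  0.016 ] [ 0.393  -0.1925  0.016 ] [ 0.4137 -0.1844 -0.0088]
ringR [ 0.4164 -0.2367  0.016 ] [ 0.4372 -0.2274  0.016 ] [ 0.4191 -0.2334  0.0368]
seat [0.4886 0.3438 0.04  ] [0.4868 0.3431 0.04  ] [0.4883 0.3446 0.0386]
tip [0.4883 0.3441 0.085 ] [0.4879 0.3451 0.085 ] [0.4878 0.3441 0.0856]
foot [0.4879 0.3425 0.008 ] [0.4839 0.3392 0.008 ] [0.4879 0.3442 0.0033]
ring ((428.4725646972656, 235.5663299560547), (17.097171783447266, 27.446643829345703), 115.53241729736328) [ 0.4247 -0.2156  0.016 ]
seat ((150.5164031982422, 207.8861541748047), (19.90182876586914, 20.80390739440918), 28.597137451171875) [0.4886 0.344  0.04  ]
[[-0.9211  0.3892 -0.0007]
 [ 0.3892  0.9211 -0.0017]
 [-0.     -0.0019 -1.    ]]
```

The measurements agree between views:

- **Clamp:** (0.4165, -0.2094), with its own x at about -22°. The ring spans 54.8 mm, as stated.
- **Slim seat:** (0.4883, 0.344), with the tip over the seat and the triangulated heights at 39 and 86 mm.

Next I'll work out the first move and check how far the open fingertips reach in the first picture.

```bash
cat >> h.py <<'E'
np.set_printoptions(precision=4,suppress=True)
def plan(xyz,yaw):  # tool pointing down, tool y at yaw (deg) in world
    o=readout.get_obs();R=Ro.from_quat(o["tool_rot"]);a=np.radians(yaw)
    y=np.array([np.cos(a),np.sin(a),0]);z=np.array([0,0,-1.]);T=Ro.from_matrix(np.c_[np.cross(y,z),y,z])
    print("t",o["clock"],"eef",o["eef_pos"],"f",o["ft_force"],"grip",o["grip_width"])
    print("shift mm",1e3*R.inv().apply(np.array(xyz)-o["eef_pos"]),"rotvec",(R.inv()*T).as_rotvec())
E
python3 - <<'E'
from h import *
plan([.4165,-.2094,.20],-22)
o=readout.get_obs();y=np.array([.389,.921,0])
for d in (.055,.060,.073,.086):
    print(d,proj("scene",[o["eef_pos"]-[0,0,d]+s*.0427*y for s in(-1,1)]).tolist())
im=cv2.imread("pics/scene0.png")
cv2.imwrite("pics/g.png",cv2.resize(im[30:140,0:140],None,fx=5,fy=5,interpolation=2))
print(at("top",(239,175),.085))
E
```

```text
t 0.1 eef [0.1945 0.4602 0.3031] f [ 0.0268 -0.539  -0.0064] grip 0.08552135064704953
shift mm [-465.1444 -530.1591  104.1118] rotvec [-0.0015  0.0015  1.555 ]
0.055 [[67.74899276692784, 117.66514543818141], [70.58530653893067, 99.48036417904989]]
0.06 [[68.36089984971866, 119.71745541348281], [71.14538772670454, 101.45619798031646]]
0.073 [[69.93815866121415, 124.99610565188941], [72.59022891425141, 106.54242057673697]]
0.086 [[71.49577415521856, 130.19309098486897], [74.01873541981516, 111.55599229166496]]
[0.5414 0.1614 0.085 ]
```

View pics/g.png

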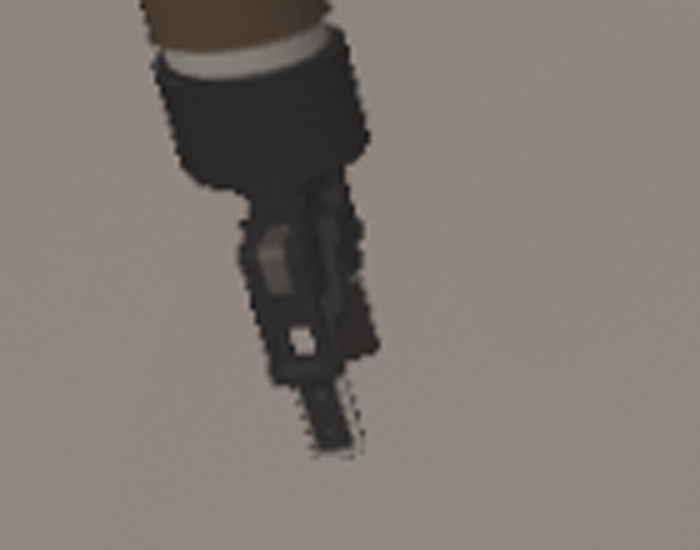

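The picture shows the near fingertip ending at about (66.5,120.4). That puts the open tips about 61 mm ahead of the TCP, so the 73 mm figure is for shut fingers; at a 55 mm opening I expect about 68 mm. I'm moving towards the clamp now.

Request:
send_rows --moves '[[[-20,-22,4],[0,0,0.07],85],[[-42,-48,9],[0,0,0.14],85],[[-64,-73,14],[0,0,0.21],85],[[-86,-98,19],[0,0,0.29],85],[[-108,-123,24],[0,0,0.36],85],[[-130,-148,29],[0,0,0.43],85],[[-152,-173,34],[0,0,0.51],85],[[-174,-198,39],[0,0,0.58],85],[[-196,-223,44],[0,0,0.66],85],[[-218,-248,49],[0,0,0.73],85],[[-240,-273,54],[0,0,0.8],85],[[-255,-290,57],[0,0,0.85],85]]'

```text
clock: 1.1
eef_pos: [0.3162, 0.0914, 0.246]
tool_rot: [0.587, 0.81, -0.002, 0.0]
ft_force: [-0.3, 0.5, -0.3]
grip_width: 0.085
```

```bash
python3 -c "
from h import *
plan([.4165,-.2094,.16],-22)"
```

```text
t 1.1 eef [0.3162 0.0914 0.246 ] f [-0.2537  0.5125 -0.3393] grip 0.08498036512037208
shift mm [-316.889     2.0191   86.6774] rotvec [-0.0014  0.0028  0.7002]
```

Request:
send_rows --moves '[[[-30,0,8],[0,0,0.07],85],[[-62,0,17],[0,0,0.14],85],[[-95,1,26],[0,0,0.21],85],[[-128,1,35],[0,0,0.28],85],[[-161,1,44],[0,0,0.36],85],[[-194,1,53],[0,0,0.43],85],[[-227,2,62],[0,0,0.5],85],[[-258,2,71],[0,0,0.57],85],[[-285,2,78],[0,0,0.64],85],[[-305,2,84],[-0.001,0.003,0.69],85],[[-317,2,87],[-0.001,0.003,0.7],85],[[-317,2,87],[-0.001,0.003,0.7],85]]'

```text
clock: 2.1
eef_pos: [0.4167, -0.2112, 0.1587]
tool_rot: [0.83, 0.558, -0.0, -0.001]
ft_force: [-0.1, -0.5, 0.4]
grip_width: 0.085
```

Run:
```python
from h import *
plan([.4165,-.2094,.072],-22)
im=cv2.cvtColor(camera("scene"),cv2.COLOR_RGB2BGR); cv2.imwrite("pics/s1.png",cv2.resize(im[180:400,220:480],None,fx=3,fy=2.7,interpolation=2)[:600,:800])
```

```text
t 2.1 eef [ 0.4167 -0.2112  0.1587] f [-0.0771 -0.52    0.37  ] grip 0.08504089609364604
shift mm [ 1.6085 -0.7234 86.7179] rotvec [-0.0014  0.0002 -0.0017]
```

View pics/s1.png

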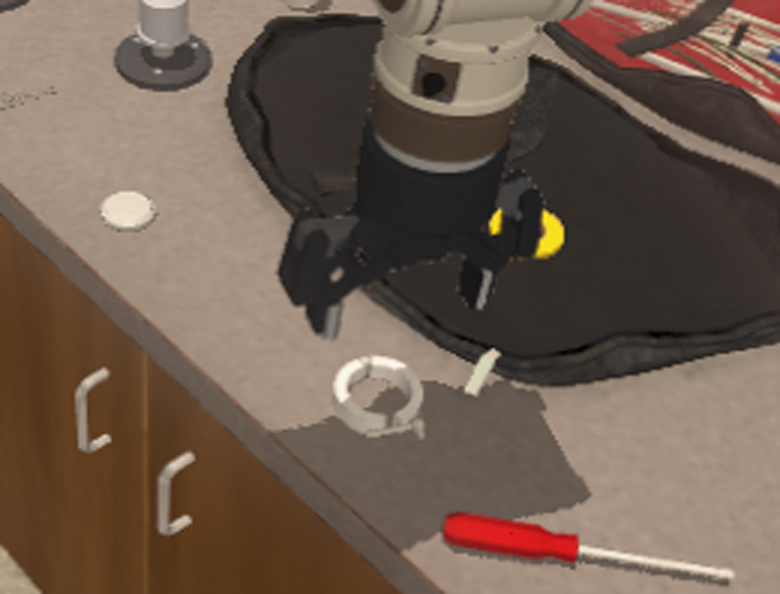

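The picture shows the gripper above the clamp, with the ring at crop (378,393) lying between the two fingers. The far finger will come down near the pale stick at crop (482,370), so I'll narrow the opening to 70 mm for the descent.

Request:
send_rows --moves '[[[1,-1,8],[0,0,0],70],[[2,-1,18],[0,0,0],70],[[2,-1,28],[0,0,0],70],[[2,-1,38],[0,0,0],70],[[2,-1,48],[0,0,0],70],[[2,-1,58],[0,0,0],70],[[2,-1,66],[0,0,0],70],[[2,-1,73],[0,0,0],70],[[2,-1,79],[0,0,0],70],[[2,-1,83],[0,0,0],70],[[2,-1,86],[0,0,0],70],[[2,-1,86],[0,0,0],70]]'

```text
clock: 3.15
eef_pos: [0.4156, -0.2073, 0.0726]
tool_rot: [0.829, 0.559, -0.001, -0.001]
ft_force: [0.5, 0.6, -0.0]
grip_width: 0.0699
```

Run:
```python
from h import *
plan([.4165,-.2094,.072],-22)
```

```text
t 3.15 eef [ 0.4156 -0.2073  0.0726] f [ 0.5472  0.5576 -0.005 ] grip 0.06991477921702295
shift mm [-1.6002  1.5903  0.6053] rotvec [-0.0029 -0.0006 -0.0002]
```

Request:
send_rows --moves '[[[-1.5,1.5,0],[0,0,0],70],[[-1.5,1.5,0],[0,0,0],64],[[-1.5,1.5,0],[0,0,0],60],[[-1.5,1.5,0],[0,0,0],56],[[-1.5,1.5,0],[0,0,0],50],[[-1.5,1.5,0],[0,0,0],45],[[-1.5,1.5,0],[0,0,0],45],[[-1.5,1.5,0],[0,0,0],45],[[-1.5,1.5,0],[0,0,0],45],[[-1.5,1.5,0],[0,0,0],45]]'

```text
clock: 3.98
eef_pos: [0.4167, -0.2095, 0.0734]
tool_rot: [0.829, 0.559, -0.0, -0.001]
ft_force: [-1.3, 0.5, 5.3]
grip_width: 0.0527
```

Request:
send_rows --moves '[[[0,0,-3],[0,0,0],40],[[0,0,-9],[0,0,0],40],[[0,0,-17],[0,0,0],40],[[0,0,-27],[0,0,0],40],[[0,0,-39],[0,0,0],40],[[0,0,-52],[0,0,0],40],[[0,0,-66],[0,0,0],40],[[0,0,-80],[0,0,0],40],[[0,0,-93],[0,0,0],40],[[0,0,-104],[0,0,0],40],[[0,0,-112],[0,0,0],40],[[0,0,-115],[0,0,0],40]]'

```text
clock: 4.98
eef_pos: [0.4175, -0.2099, 0.1902]
tool_rot: [0.829, 0.559, 0.0, 0.0]
ft_force: [-0.3, -0.4, -1.2]
grip_width: 0.0528
```

Run:
```python
from h import *
plan([.4882,.344,.19],40)
im=cv2.cvtColor(camera("scene"),cv2.COLOR_RGB2BGR); cv2.imwrite("pics/s2full.png",im)
p=proj("scene",readout.get_obs()["eef_pos"]-[0,0,.064])[0].astype(int);print(p)
cv2.imwrite("pics/s2.png",cv2.resize(im[p[1]-70:p[1]+70,p[0]-90:p[0]+90],None,fx=4,fy=4,interpolation=2))
```

```text
t 4.9833 eef [ 0.4175 -0.2099  0.1902] f [-0.2869 -0.4064 -1.2315] grip 0.052765167372837526
shift mm [ 540.0211 -142.1744    0.1704] rotvec [ 0.001   0.0004 -1.0824]
[354 285]
```

View pics/s2.png

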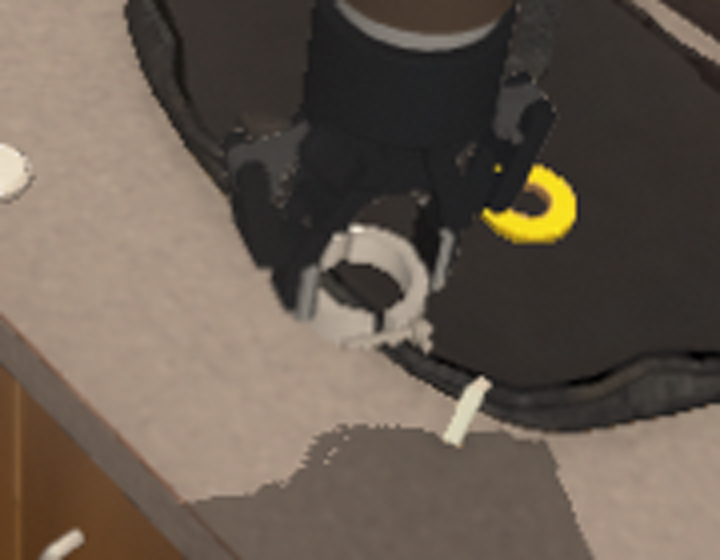

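The picture shows the ring held level between the pads, centred near crop (372,278), with the wing nut clear of the fingers. I'll carry it to a point above the slim post; its underside is at about 117 mm, against 85 mm for the post tip.

Request:
send_rows --moves '[[[8,-2,0],[0,0,-0.02],40],[[24,-6,0],[0,0,-0.05],40],[[48,-13,0],[0,0,-0.1],40],[[76,-20,0],[0,0,-0.15],40],[[104,-27,0],[0,0,-0.21],40],[[132,-35,0],[0,0,-0.26],40],[[160,-42,0],[0,0,-0.32],40],[[188,-49,0],[0,0,-0.38],40],[[216,-57,0],[0,0,-0.43],40],[[244,-64,0],[0,0,-0.49],40],[[268,-71,0],[0,0,-0.54],40],[[285,-75,0],[0,0,-0.57],40]]'

```text
clock: 6.03
eef_pos: [0.4539, 0.085, 0.1891]
tool_rot: [0.636, 0.771, -0.0, -0.0]
ft_force: [-0.3, 0.1, -0.6]
grip_width: 0.0527
```

```bash
python3 -c "
from h import *
plan([.4882,.344,.19],40)"
```

```text
t 6.0333 eef [0.4539 0.085  0.1891] f [-0.2974  0.0897 -0.6189] grip 0.052653838277074726
shift mm [247.763   82.8153  -0.7856] rotvec [-0.0007 -0.0008 -0.507 ]
```

Request:
send_rows --moves '[[[16,5,-1],[0,0,-0.04],40],[[42,14,-1],[0,0,-0.09],40],[[70,23,-1],[0,0,-0.15],40],[[98,33,-1],[0,0,-0.2],40],[[126,42,-1],[0,0,-0.26],40],[[154,51,-1],[0,0,-0.32],40],[[180,60,-1],[0,0,-0.37],40],[[204,68,-1],[0,0,-0.42],40],[[224,75,-1],[0,0,-0.46],40],[[239,80,-1],[0,0,-0.49],40],[[247,83,-1],[0,0,-0.507],40],[[248,83,-1],[0,0,-0.507],40]]'

```text
clock: 7.03
eef_pos: [0.4876, 0.3459, 0.1891]
tool_rot: [0.421, 0.907, -0.0, -0.001]
ft_force: [-0.4, -0.4, 0.8]
grip_width: 0.0525
```

Run:
```python
from h import *
plan([.4882,.344,.117],40)
im=cv2.cvtColor(camera("scene"),cv2.COLOR_RGB2BGR); im2=cv2.cvtColor(camera("top"),cv2.COLOR_RGB2BGR)
e=readout.get_obs()["eef_pos"];top=e-[0,0,.0574]
out=[]
for n,i in(("scene",im),("top",im2)):
    p=proj(n,top)[0].astype(int);p=np.maximum(p,50);x0,y0=p[0]-45,p[1]-50;print(n,x0,y0)
    c=cv2.resize(i[y0:y0+110,x0:x0+90],None,fx=4.4,fy=4.4,interpolation=2)
    a=np.linspace(0,2*np.pi,40)
    for r in (.0275,.015): 
        for q in proj(n,[top+r*np.array([np.cos(b),np.sin(b),0]) for b in a]): cv2.circle(c,tuple(((q-[x0,y0])*4.4+2).astype(int)),1,(0,0,255),-1)
    out.append(c)
cv2.imwrite("pics/s3.png",np.hstack(out))
```

```text
t 7.0333 eef [0.4876 0.3459 0.1891] f [-0.3981 -0.3876  0.7516] grip 0.052527227305739915
shift mm [-1.9086 -0.6755 72.0816] rotvec [-0.0017 -0.0014  0.0028]
scene 168 82
top 91 150
```

View pics/s3.png

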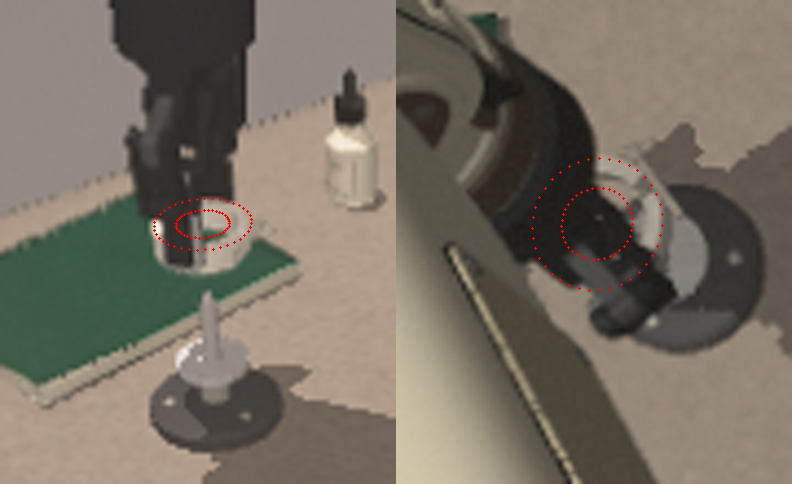

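The overlay of the expected ring matches in both views, at scene crop (203,224) and top crop (598,224). The post tip sits straight under the hole at scene crop (207,293). Now I'll lower it slowly.

Request:
send_rows --moves '[[[-2,-0.5,3],[0,0,0],40],[[-2,-0.5,8],[0,0,0],40],[[-2,-0.5,14],[0,0,0],40],[[-2,-0.5,21],[0,0,0],40],[[-2,-0.5,28],[0,0,0],40],[[-2,-0.5,35],[0,0,0],40],[[-2,-0.5,42],[0,0,0],40],[[-2,-0.5,49],[0,0,0],40],[[-2,-0.5,56],[0,0,0],40],[[-2,-0.5,63],[0,0,0],40],[[-2,-0.5,68],[0,0,0],40],[[-2,-0.5,70],[0,0,0],40]]'

```text
clock: 8.13
eef_pos: [0.4879, 0.3418, 0.1181]
tool_rot: [0.423, 0.906, -0.002, -0.001]
ft_force: [0.3, 0.6, -1.2]
grip_width: 0.0526
```

```bash
python3 -c "
from h import *
plan([.4882,.344,.1135],40)"
```

```text
t 8.1333 eef [0.4879 0.3418 0.1181] f [ 0.267   0.5524 -1.2014] grip 0.05262736494412978
shift mm [1.5123 1.6904 4.6317] rotvec [-0.0043 -0.0009  0.0003]
```

Request:
send_rows --moves '[[[1,1,1],[0,0,0],40],[[1.5,1.5,2],[-0.004,0,0],40],[[1.5,1.5,3],[-0.004,0,0],40],[[1.5,1.5,4],[-0.004,0,0],40],[[1.5,1.5,4.5],[-0.004,0,0],40],[[1.5,1.5,4.5],[-0.004,0,0],40]]'

```text
clock: 8.63
eef_pos: [0.4881, 0.3439, 0.1138]
tool_rot: [0.423, 0.906, 0.0, -0.0]
ft_force: [0.4, -0.2, 0.0]
grip_width: 0.0525
```

Request:
send_rows --moves '[[[0,0,0.5],[0,0,0],40],[[0,0,1],[0,0,0],40],[[0,0,1.5],[0,0,0],40],[[0,0,1.5],[0,0,0],40]]'

```text
clock: 8.97
eef_pos: [0.4882, 0.3439, 0.1135]
tool_rot: [0.423, 0.906, 0.001, -0.0]
ft_force: [-1.4, -1.9, 6.4]
grip_width: 0.0528
```

Contact with the seat: 6.4 N upward at TCP z = 0.1135, where 0.1134 was expected. I'll open the fingers and then retreat straight up.

Request:
send_rows --moves '[[[0,0,0],[0,0,0],54],[[0,0,0],[0,0,0],57],[[0,0,0],[0,0,0],61],[[0,0,0],[0,0,0],66],[[0,0,0],[0,0,0],72],[[0,0,0],[0,0,0],78],[[0,0,0],[0,0,0],78],[[0,0,0],[0,0,0],78]]'

```text
clock: 9.63
eef_pos: [0.4882, 0.3439, 0.1134]
tool_rot: [0.423, 0.906, 0.0, -0.0]
ft_force: [-0.4, 0.5, 0.6]
grip_width: 0.0781
```

Request:
send_rows --moves '[[[0,0,-4],[0,0,0],78],[[0,0,-12],[0,0,0],78],[[0,0,-24],[0,0,0],78],[[0,0,-40],[0,0,0],78],[[0,0,-58],[0,0,0],78],[[0,0,-76],[0,0,0],78],[[0,0,-94],[0,0,0],78],[[0,0,-112],[0,0,0],78],[[0,0,-128],[0,0,0],78],[[0,0,-140],[0,0,0],78],[[0,0,-145],[0,0,0],78],[[0,0,-145],[0,0,0],78]]'

```text
clock: 10.63
eef_pos: [0.4888, 0.3442, 0.2606]
tool_rot: [0.423, 0.906, 0.002, 0.001]
ft_force: [-0.1, 0.3, 0.8]
grip_width: 0.0778
```

Run:
```python
from h import *
out=[];print(readout.get_obs()["eef_pos"],readout.get_obs()["ft_force"])
c0=np.array([.4882,.344,.056])
for n in("scene","top"):
    i=cv2.cvtColor(camera(n),cv2.COLOR_RGB2BGR)
    p=proj(n,c0)[0].astype(int);x0,y0=p[0]-45,p[1]-50;print(n,x0,y0)
    c=cv2.resize(i[y0:y0+110,x0:x0+90],None,fx=4.4,fy=4.4,interpolation=2)
    for q in proj(n,[c0+.0275*np.array([np.cos(b),np.sin(b),0]) for b in np.linspace(0,6.28,40)]): cv2.circle(c,tuple(((q-[x0,y0])*4.4+2).astype(int)),1,(0,0,255),-1)
    out.append(c)
cv2.imwrite("pics/s4.png",np.hstack(out))
```

```text
[0.4888 0.3442 0.2606] [-0.0754  0.3393  0.7654]
scene 170 107
top 103 156
```

View pics/s4.png

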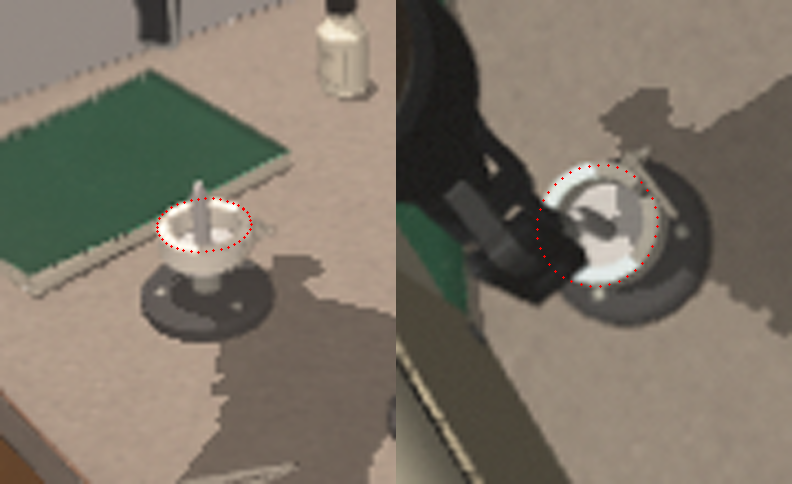

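The ring lies flat on the seat with the post through its hole: scene crop (205,224), top crop (600,224). It matches the overlay of where it should rest to about 2 mm, and the gripper is well clear above it. I'm handing in.

```bash
python3 -c "
from workcell import order
print(order.job_done())"
```

```text
the job is handed in; nothing more can be done
None
```

The clamp is on the slim post, lying flat on the seat and released, and I handed the job in at about 10.7 s of the 38 s allowed. I gripped it across its own x and carried it over with its underside at about 117 mm. I then lowered it over the post until it touched the seat (6.4 N at TCP z = 0.1135, expected 0.1134), opened the fingers and backed straight up.

- **Placement:** both last pictures show the ring flat on the seat with the post through the hole. It lies within about 2 mm of where it should rest, judged by eye against the drawn outline. The gripper is about 150 mm above it and the wrist force is back at noise level.
- **Reading that disagreed:** the grip opening read 52.7 mm on the 55 mm band. The ring still hung level and centred in the hand, so I carried on.
- **Not checked:** I took no second picture to confirm the clamp was still, and the hand-in gave no verdict.

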